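# Stand up a tuning capacitor and press it flush into the antenna tuner

## Task

Fit the grey tuning capacitor into the empty bay of the antenna tuner. It lies on its side: first stand it upright on the open ledge, key up, and let go of it; then pick it up again, set it foot first into the bay and press it fully home, so that its face is flush with the tuner's top and the sprung plunger in the bay floor is pushed right down. Leave everything else on the ledge where it is.

Things in the scene. Friction and masses are not known exactly. Their poses are not given: they have to be found in the camera images.
- capacitor: Grey tuning capacitor, loose, about 200 g: block 40 (own x) x 36 (own y) x 50 (own z) mm, fine metal plates showing on four sides, a flat steel key on its face. Starts lying on its side, own z up, key level along own +x. Origin: centre of the underside as it lies; the block's middle is 25 mm along own z from it. Upright = own +x up: stands on its 36 x 50 foot, 40 mm tall, 62 with the key.
- cap_foot (a point): Centre of the capacitor's foot, the 36 x 50 mm end away from the key, own (-20, 0, 25) mm; axes as the capacitor's.
- cap_face (a point): Centre of the capacitor's face, the 36 x 50 mm end that carries the key, own (20, 0, 25) mm; axes as the capacitor's.
- key_end (a point): Centre of the key's free end, own (42, 0, 25) mm; axes as the capacitor's. The key is a flat-sided steel grip centred on the face: 22 mm long (own x 20 to 42), 12 thick (own y), 24 wide (own z).
- tuner: Antenna tuner: fixed aluminium chassis 110 (own x) x 190 (own y) x 46 mm high, a rectangular bay in the middle of its top. Two covers on top, grey (+y) and dark ribbed (-y), each 52 to 92 mm from the bay centre along y, 85 long in x, rise to 81 mm above the ledge. Connectors stick out 14 mm from its -x face. Origin: centre of its underside, own z up.
- bay_mouth (a point): Centre of the bay's mouth, level with the chassis top, 46 mm above the ledge; axes as the tuner's. The bay is 40 mm along tuner x, 56 along tuner y, 40 deep: the capacitor goes in foot down with its own y along tuner x and own z along tuner y (either way round), 2 mm loose on each side in x, 3 mm in y.
- bay_floor (a point): Centre of the bay's floor, 6 mm above the ledge; axes as the tuner's. On the bay's two y walls sprung copper shoes stand 5 mm in; their ramps run from 3 to 22 mm below the mouth. They catch the capacitor about 15 mm down, so under its own weight it stops about 25 mm proud; it takes a push of about 8 to 15 N to go home, and then stays.
- plunger (a joint): Travel of the sprung brass plunger (12 mm across) in the middle of the bay floor: 0 = up, standing 6 mm above the floor; 0.006 m = pushed right down, level with the floor. About 1.2 N fully down; the capacitor's weight holds it down once seated.
- screwdriver: brown wooden-handled screwdriver, 190 long, lying on the ledge (handle about 30 thick); origin under its middle. Bystander.
- clamp: steel C-clamp lying flat, frame 100 x 60 x 16; origin under the middle of its back bar. Bystander.
- insulator: white ceramic ribbed insulator, 48 across, 45 tall; origin under its centre. Bystander.
- tin: plain steel tin, 60 across, 65 tall; origin under its centre. Bystander.
- wrench: steel wrench, 160 long, lying on the ledge; origin under its middle. Bystander.
There are look-alikes about, which are no part of the job. Of the things that look like the capacitor, take the one that is farthest to the robot's right at the start. What is shaped like the tuner but blue is not meant.

How it is judged:
By the outcome, as a careful person would: the job done as asked, in the order asked, and still so for the second after the job is handed in, with the robot touching nothing.
It also fails if it takes over 72 s, if anything falls off the work surface, if the arm or the gripper's body presses on something with over 40 N, if the wrist force passes 120 N, or if a joint passes its speed limit or range.

## Robot

A 6-joint arm with a two-finger parallel gripper is mounted at the origin on the work surface. World frame = base frame: x ahead of the robot, y to its left, z up, the work surface at z = 0. Lengths are in mm, angles in rad, forces in N, time in s.
With the tool pointing down it reaches from about 275 to 1000 mm from the base axis. Payload 8.4 kg.
Tool frame: the origin (TCP) lies between the finger pads; the fingertips stand 25 mm ahead of it and the grasp point (between the pads) lies 6 mm ahead of it; z points along the fingers, y is the direction in which the jaws open and shut (so a half turn about z gives the same grasp; the last joint's range is limited). The gripper opens to 85 mm and grips with 20 to 120 N. Pads are 22 mm wide; open, the fingers measure 114 mm over their backs; the gripper's body (76 mm by 85 mm) begins 54 mm behind the grasp point. The pads swing forward as they close: fully open they stand 13 mm farther back than shut.
Start: joints at [-1.221, 0.353, 1.633, -0, 1.155, -0.002], TCP at [215.366, -586.724, 256.281] pointing down, gripper open.
Joint ranges: [-2.63, 2.63], [-0.92, 2.1], [0.06, 2.66], [-1.3, 4.44], [0, 2.69], [-3.02, 3.02]. Speed limits (rad/s): [2.22, 2.22, 2.79, 3.14, 3.14, 3.14].

## Interface

Orientations are given as [roll, pitch, yaw] about the fixed x, y, z axes, in that order (R = Rz(yaw) Ry(pitch) Rx(roll)).
In Python, from rig import r gives the robot as it stands. The module is installed in compiled form; this text tells all that it offers.
- The arm moves only by the tool move_arm, never from a script. Its arguments are lists of equal length, an entry for each row: "slide": the shift along the world's x, y, z in cm, a list of three; "angular": the turn, a rotation vector about the world's x, y, z in rad, a list of three; "hand": the opening, from -1 (shut) to 1 (fully open). A call has 1 to 20 rows; each row is the pose to reach, as a shift and turn from the pose commanded when the call began; what a row does not reach only later rows make up. A row lasts 1/8 s, in which the tool goes at most 62.5 mm and 10.7 degrees, less where a joint would pass 70% of its speed; a pose out of reach is approached as far as the arm can. A call with a gripper value outside its range is refused whole. The fingers move at their own pace and stop on an object; "force" is the grip in N (left out, the last holds). Time passes only in rows, so rows that repeat a pose let the fingers close. It gives the time, the measured TCP pose, the force and the opening at its end, in the units of the state.
- r.sense(): the state, without advancing time (a new reading comes with each control period).
- r.grab_frame(name): name is "scene" or "top"; returns a dict with "pixels" (480x640x3 uint8, red, green, blue), "range_z" (480x640 float32, mm along the optical axis (not along the pixel's ray), 0 where there is no reading), "mtx" (3x3 intrinsics, pixels), "rvec" (rotation vector, rad) and "tvec" (3), from world to camera coordinates, as OpenCV has them. Camera axes: x right, y down, z forward; pixel columns grow to the right and rows downward; lengths in mm; the calibration is good to about 2 mm. A picture is of the moment at which its call begins.
- r.sign_off(): hands the job in, once; it reports no verdict.
The state is a dict: "clock": time; "qpos": joint angles; "qvel": joint speeds; "joint_efforts": joint torques, N m; "eef_pos": TCP position; "tcp_rot": TCP orientation; "contact_force": force on the tool from outside, world axes, zero at the start; "wrist_torque": the same for the moment, N m; "opening": opening from 0.0 (shut) to 1.0 (fully open).
Only numpy, scipy, OpenCV 4.12 (cv2) and the standard library are available. Lean on these libraries where they do the work, as an engineer would, in place of code of your own. Each camera call takes 0.05 s, during which the arm holds its last target. There are 200 camera calls.

## Working session

There is one attempt and no reset: what is moved stays moved. The work goes in short steps, Python scripts to look and compute and a tool call to move; the robot and the scene stay as the last step left them, time stands still between calls to the robot, and variables do not carry over. Pictures are saved under pics/ and viewed, about 8 in all and at most 12, crops included, and the job is handed in when it is done.

Besides the shell and the picture viewer there is one more tool, called as a command line: name --argument value ..., lists and objects as JSON in quotes. move_arm: Moves the arm, as the interface text tells. Its arguments: {"type":"object","properties":{"slide":{"type":"array"},"angular":{"type":"array"},"hand":{"type":"array"},"force":{"type":"number"}},"required":["slide","angular","hand"]}

```bash
mkdir -p pics
cat > h.py <<'E'
import numpy as np, cv2
from rig import r
def frame(n, save=None):
    f=r.grab_frame(n)
    if save: cv2.imwrite('pics/'+save, f['pixels'][:,:,::-1])
    R=cv2.Rodrigues(np.array(f['rvec'],float))[0]; t=np.array(f['tvec'],float).ravel()
    K=f['mtx']; z=f['range_z'].astype(float)
    v,u=np.mgrid[0:480,0:640]
    P=np.stack([(u-K[0,2])/K[0,0]*z,(v-K[1,2])/K[1,1]*z,z],-1)
    W=(P-t)@R
    W[z==0]=np.nan
    f['W']=W; f['R']=R; f['t']=t
    return f
E
python3 - <<'E'
from h import *
np.set_printoptions(precision=1,suppress=True)
for n in('scene','top'):
    f=frame(n,n+'0.png'); print(n,-f['R'].T@f['t'],f['mtx'][0,0]); np.save(n+'0.npy',f['W'])
print(r.sense())
E
```

```text
scene [1137.   -53.2  711.9] 475.14924250119145
top [401.7  15.6 911.9] 469.9094481100884
{'clock': 0.1, 'qpos': array([-1.2,  0.4,  1.6, -0. ,  1.2, -0. ]), 'qvel': array([-0., -0., -0., -0., -0.,  0.]), 'joint_efforts': array([  0. , -60.6, -34.3,   0. ,   0. ,  -0. ]), 'eef_pos': array([ 215.2, -586.4,  255.6]), 'tcp_rot': array([-3.1,  0. ,  0.4]), 'contact_force': array([-0.3, -0.3, -1.1]), 'wrist_torque': array([0., 0., 0.]), 'opening': 0.9955350265709078}
```

View pics/top0.png

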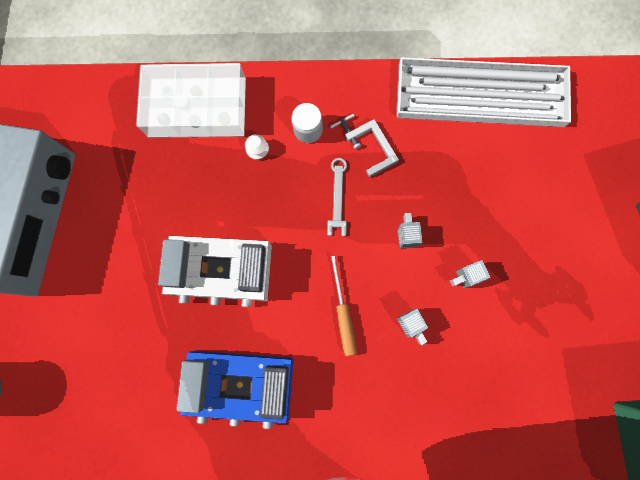

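View pics/scene0.png

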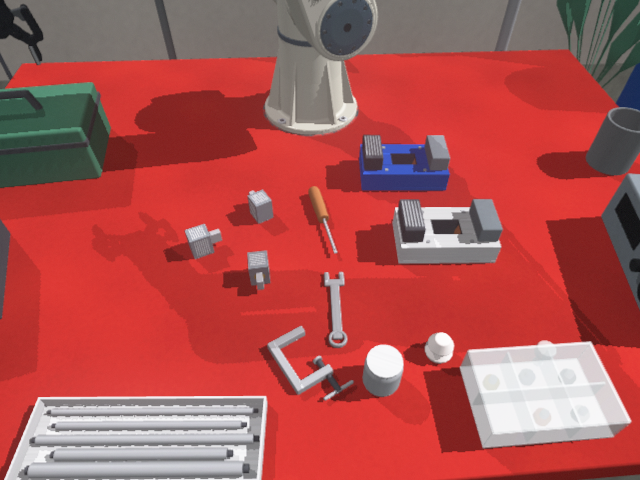

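Three look-alikes in the top view: (410,232), (473,273) and (412,325). Image right is -y (the robot's right), so (473,273) is meant; its key points image left. The white tuner is at about (217,270); the blue one at (236,387) isn't meant.

Run:
```python
from h import *
np.set_printoptions(precision=1,suppress=True)
W=np.load('top0.npy')
im=cv2.imread('pics/top0.png')
cv2.imwrite('pics/crop1.png',cv2.resize(im[200:360,380:520],None,fx=5*.72,fy=5*.72,interpolation=cv2.INTER_CUBIC))
def sub(u0,u1,v0,v1,zl,zh):
    w=W[v0:v1,u0:u1].reshape(-1,3); return w[(w[:,2]>zl)&(w[:,2]<zh)]
for n,b in dict(a=(390,435,210,252),cap=(445,500,252,295),c=(390,440,300,350)).items():
    p=sub(*b,40,60); 
    rc=cv2.minAreaRect(p[:,:2].astype(np.float32)); print(n,p.mean(0),rc,len(p))
    k=sub(*b,25,40); print('  key',len(k),np.median(k,0))
p=sub(150,275,230,310,42,50); print('chassis',cv2.minAreaRect(p[:,:2].astype(np.float32)),np.median(p,0))
for b in ((155,200),(232,275)):
    p=sub(*b,230,310,74,88);print('cover',cv2.minAreaRect(p[:,:2].astype(np.float32)),np.median(p,0))
# bay hole: low points inside
p=sub(195,240,250,290,-5,30);print('bay low',len(p),p.mean(0),p.min(0),p.max(0))
print('ledge',np.nanmedian(W[150:200,430:500].reshape(-1,3),0))
for n,b in dict(screw=(325,360,250,360),wrench=(325,352,155,240)).items():
    p=sub(*b,6,45);print(n,cv2.minAreaRect(p[:,:2].astype(np.float32)))
```

```text
a [ 569.9 -126.2   49.4] ((579.2955932617188, -125.998779296875), (57.860660552978516, 36.3256721496582), 4.509238243103027) 438
  key 122 [ 595.4 -121.4   35.7]
cap [ 495.5 -241.2   49.2] ((495.68408203125, -242.13729858398438), (36.84955596923828, 41.31315231323242), 24.577543258666992) 458
  key 120 [ 483.3 -217.1   36.2]
c [ 405.5 -125.3   49.4] ((405.7275085449219, -126.06900787353516), (40.16109848022461, 36.47252655029297), 27.73590850830078) 464
  key 112 [ 380.3 -138.    36.2]
chassis ((508.8939208984375, 238.7293701171875), (189.71495056152344, 110.2301025390625), 86.55435180664062) [502.5 241.9  46.1]
cover ((513.0733032226562, 310.8381652832031), (41.158817291259766, 84.99109649658203), 85.98555755615234) [511.7 309.4  81. ]
cover ((504.38641357421875, 167.11866760253906), (40.35212707519531, 84.9970703125), 86.39958190917969) [503.5 166.5  81.5]
bay low 514 [512.1 245.5   9.7] [493.1 217.8   1. ] [530.  268.7  30. ]
ledge [ 698.3 -244.6   -0.6]
screw ((440.07696533203125, 0.8171501159667969), (188.46670532226562, 31.337675094604492), 5.797583103179932)
wrench ((653.8364868164062, 10.899847030639648), (35.44417953491211, 157.3569793701172), 89.47000122070312)
```

View pics/crop1.png

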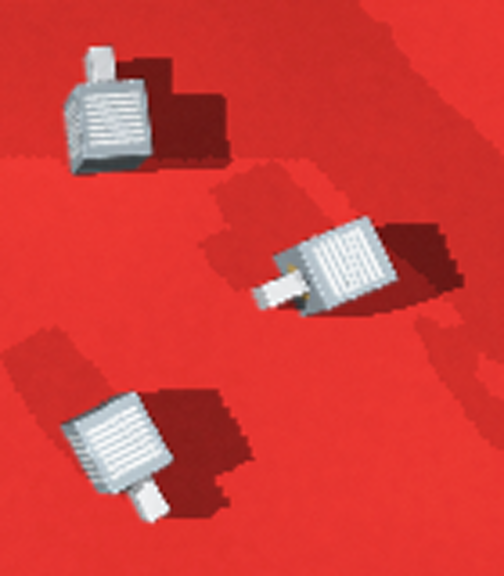

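The enlarged crop shows the three blocks. The rightmost one (crop (345,265), key to the lower left) is the target. I'll grip it across own y with the tool tilted 45°, turn it 90° about that axis, then regrip by the key.

```bash
cat >> h.py <<'E'
from scipy.spatial.transform import Rotation as Ro
def tool(jaw_deg, tilt_deg):
    "tool down with jaw y along jaw_deg, then tilted about the jaw axis"
    a=np.radians(jaw_deg); y=np.array([np.cos(a),np.sin(a),0]); z=np.array([0,0,-1.])
    B=Ro.from_matrix(np.stack([np.cross(y,z),y,z],1))
    return Ro.from_rotvec(y*np.radians(tilt_deg))*B
def go(name,pos,rot):
    s=r.sense(); c=Ro.from_euler('xyz',s['tcp_rot'])
    print(name,'slide',((np.array(pos)-s['eef_pos'])/10).round(2),'ang',(rot*c.inv()).as_rotvec().round(3))
def st():
    s=r.sense(); print({k:np.round(s[k],3) for k in('clock','qpos','eef_pos','tcp_rot','contact_force','opening')})
E
python3 - <<'E'
from h import *
st()
R=tool(24.6,0); T=tool(24.6,-45); d=T.as_matrix()[:,2]; m=np.array([495.6,-241.8,25]); print(d)
go('yawed',[450,-200,250],R)
go('pre',m-114.5*d,T); go('grasp',m-14.5*d,T)
E
```

```text
{'clock': np.float64(0.1), 'qpos': array([-1.221,  0.354,  1.634, -0.   ,  1.155, -0.002]), 'eef_pos': array([ 215.225, -586.356,  255.624]), 'tcp_rot': array([-3.14 ,  0.   ,  0.352]), 'contact_force': array([-0.34 , -0.303, -1.101]), 'opening': np.float64(0.996)}
[ 0.29435497 -0.64292702 -0.70710678]
yawed slide [23.48 38.64 -0.56] ang [-1.000e-03 -1.000e-03  1.648e+00]
pre slide [ 24.67  41.82 -14.97] ang [-0.81   0.336  1.555]
grasp slide [ 27.61  35.39 -22.04] ang [-0.81   0.336  1.555]
```

move_arm --slide '[[6, 10, 0], [12, 20, 0], [18, 30, 0], [24, 40, 0], [24.6, 41.8, 0], [24.6, 41.8, 0], [24.6, 41.8, 0], [24.6, 41.8, 0], [24.6, 41.8, 0], [24.6, 41.8, 0], [24.6, 41.8, 0], [24.6, 41.8, 0], [24.6, 41.8, -5], [24.6, 41.8, -10], [24.6, 41.8, -14.9], [24.6, 41.8, -14.9], [24.6, 41.8, -14.9]]' --angular '[[-0.081, 0.034, 0.155], [-0.162, 0.067, 0.31], [-0.24, 0.1, 0.465], [-0.324, 0.134, 0.62], [-0.405, 0.168, 0.775], [-0.49, 0.2, 0.93], [-0.567, 0.235, 1.09], [-0.65, 0.27, 1.24], [-0.73, 0.3, 1.4], [-0.81, 0.336, 1.555], [-0.81, 0.336, 1.555], [-0.81, 0.336, 1.555], [-0.81, 0.336, 1.555], [-0.81, 0.336, 1.555], [-0.81, 0.336, 1.555], [-0.81, 0.336, 1.555], [-0.81, 0.336, 1.555]]' --hand '[1, 1, 1, 1, 1, 1, 1, 1, 1, 1, 1, 1, 1, 1, 1, 1, 1]'

```text
clock: 2.22
eef_pos: [468.7, -153.5, 129.9]
tcp_rot: [-3.112, 0.759, 1.997]
contact_force: [-0.1, -0.7, 0.5]
opening: 0.999
```

Run:
```python
from h import *
st()
T=tool(24.6,-45); d=T.as_matrix()[:,2]; m=np.array([495.6,-241.8,25])
go('grasp',m-14.5*d,T)
frame('scene','s1.png')
```

```text
{'clock': np.float64(2.225), 'qpos': array([ 0.123,  0.373,  2.274, -1.294,  0.764,  0.814]), 'eef_pos': array([ 468.656, -153.452,  129.885]), 'tcp_rot': array([-3.112,  0.759,  1.997]), 'contact_force': array([-0.114, -0.713,  0.517]), 'opening': np.float64(0.999)}
grasp slide [ 2.27 -7.9  -9.46] ang [-0.015 -0.03   0.024]
```

View pics/s1.png

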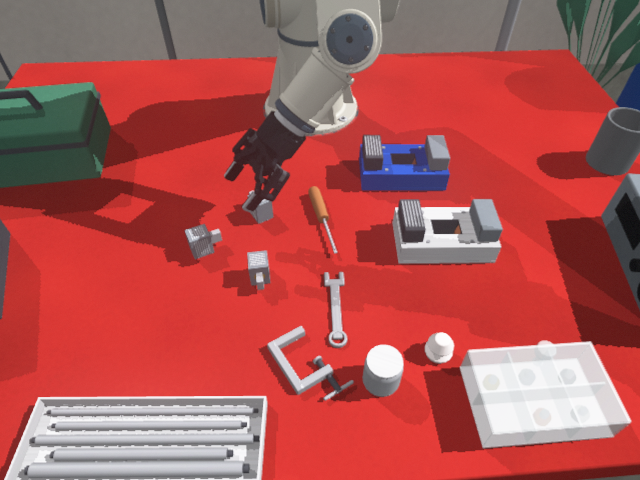

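The scene view shows the gripper tilted over the left of the caps, clear of them. Joint 4 is at its limit (-1.294), so I'll use less tilt: -30° now, then +60° when upright.

Run:
```python
from h import *
T=tool(24.6,-30); d=T.as_matrix()[:,2]; m=np.array([495.6,-241.8,25])+6*np.array([-.416,.909,1]); g=m-6*d; print(g,d)
go('pre',g-70*d,T);go('grasp',g,T)
```

```text
[ 491.85515762 -233.61829167   36.19615242] [ 0.2081404  -0.45461805 -0.8660254 ]
pre slide [ 0.87 -4.84 -3.34] ang [0.224 0.077 0.021]
grasp slide [ 2.32 -8.02 -9.4 ] ang [0.224 0.077 0.021]
```

move_arm --slide '[[0.9, -4.8, 0], [0.9, -4.8, 0], [0.9, -4.8, 0], [0.9, -4.8, 0]]' --angular '[[0.12, 0.04, 0.01], [0.224, 0.077, 0.02], [0.224, 0.077, 0.02], [0.224, 0.077, 0.02]]' --hand '[1, 1, 1, 1]'

```text
clock: 2.78
eef_pos: [476.8, -201.3, 129.8]
tcp_rot: [-3.14, 0.525, 1.999]
contact_force: [0.0, 0.4, 0.6]
opening: 1.0
```

Run:
```python
from h import *
st()
T=tool(24.6,-30); d=T.as_matrix()[:,2]; m=np.array([495.6,-241.8,25])+6*np.array([-.416,.909,1]); g=m-6*d
go('pre',g-70*d,T);go('grasp',g,T)
```

```text
{'clock': np.float64(2.775), 'qpos': array([-0.14 ,  0.3  ,  2.205, -0.955,  0.544,  0.244]), 'eef_pos': array([ 476.813, -201.346,  129.816]), 'tcp_rot': array([-3.14 ,  0.525,  1.999]), 'contact_force': array([0.007, 0.367, 0.578]), 'opening': np.float64(1.0)}
pre slide [ 0.05 -0.04 -3.3 ] ang [ 0.002 -0.     0.001]
grasp slide [ 1.5  -3.23 -9.36] ang [ 0.002 -0.     0.001]
```

move_arm --slide '[[0, 0, -3.3], [0.5, -1.1, -5.3], [1, -2.2, -7.3], [1.5, -3.2, -9.4], [1.5, -3.2, -9.4], [1.5, -3.2, -9.4], [1.5, -3.2, -9.4], [1.5, -3.2, -9.4], [1.5, -3.2, -9.4], [1.5, -3.2, -9.4], [1.5, -3.2, -9.4], [1.5, -3.2, -9.4]]' --angular '[[0, 0, 0], [0, 0, 0], [0, 0, 0], [0, 0, 0], [0, 0, 0], [0, 0, 0], [0, 0, 0], [0, 0, 0], [0, 0, 0], [0, 0, 0], [0, 0, 0], [0, 0, 0]]' --hand '[1, 1, 1, 1, 1, -1, -1, -1, -1, -1, -1, -1]' --force 60

```text
clock: 4.28
eef_pos: [494.7, -232.1, 39.9]
tcp_rot: [-3.134, 0.516, 2.003]
contact_force: [-3.3, 4.1, 8.9]
opening: 0.412
```

move_arm --slide '[[0, 0, 3], [0, 0, 6], [0, 0, 12], [0, 0, 15], [0, 0, 15]]' --angular '[[0, 0, 0], [0, 0, 0], [0, 0, 0], [0, 0, 0], [0, 0, 0]]' --hand '[-1, -1, -1, -1, -1]'

```text
clock: 4.9
eef_pos: [495.9, -232.5, 191.8]
tcp_rot: [-3.138, 0.519, 2.001]
contact_force: [-0.6, -0.5, -1.9]
opening: 0.412
```

Run:
```python
from h import *
st()
f=frame('scene'); cv2.imwrite('pics/s2.png',cv2.resize(f['pixels'][100:300,130:390,::-1],None,fx=3,fy=3))
```

```text
{'clock': np.float64(4.9), 'qpos': array([-0.206,  0.214,  2.112, -0.748,  0.631, -0.06 ]), 'eef_pos': array([ 495.937, -232.49 ,  191.82 ]), 'tcp_rot': array([-3.138,  0.519,  2.001]), 'contact_force': array([-0.616, -0.545, -1.874]), 'opening': np.float64(0.412)}
```

View pics/s2.png

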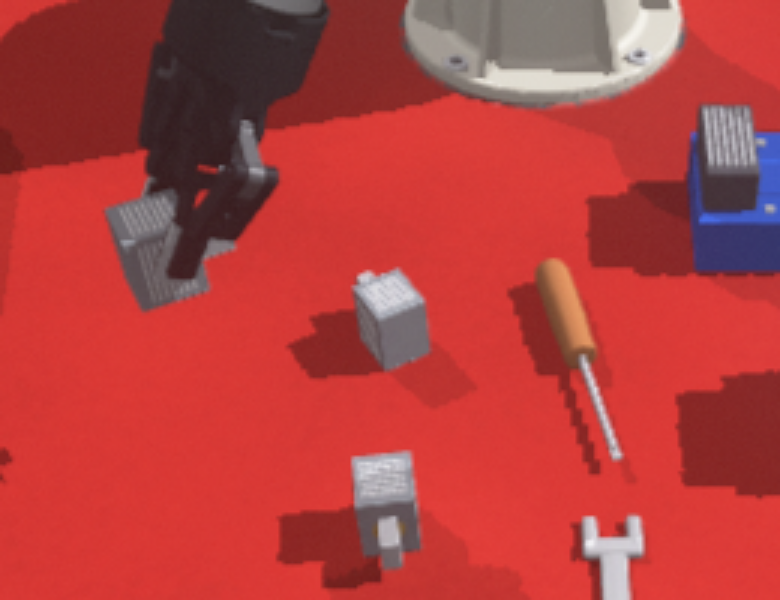

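Grasp holds: in the crop the block hangs at about (160,250) between the fingers, clear of the others. Next is the 90° turn, done up high.

Run:
```python
from h import *
G=Ro.from_euler('xyz',[-3.134,.516,2.003]); u=np.array([.909,.416,0])
T=Ro.from_rotvec(u/np.linalg.norm(u)*np.pi/2)*G
print(T.as_matrix().round(3))
go('up',[495,-240,190],T)
```

```text
[[-0.208  0.907 -0.367]
 [ 0.448  0.422  0.788]
 [ 0.87  -0.001 -0.493]]
up slide [ 0.01 -0.77  0.01] ang [1.429e+00 6.540e-01 1.000e-03]
```

move_arm --slide '[[0, 0, 0], [0, 0, 0], [0, 0, 0], [0, 0, 0], [0, 0, 0], [0, 0, 0], [0, 0, 0], [0, 0, 0], [0, 0, 0], [0, 0, 0], [0, 0, 0], [0, 0, 0], [0, 0, 0], [0, 0, 0]]' --angular '[[0.143, 0.065, 0], [0.286, 0.131, 0], [0.43, 0.196, 0], [0.57, 0.262, 0], [0.715, 0.327, 0], [0.857, 0.392, 0], [1.0, 0.458, 0], [1.143, 0.523, 0], [1.286, 0.589, 0], [1.429, 0.654, 0], [1.429, 0.654, 0], [1.429, 0.654, 0], [1.429, 0.654, 0], [1.429, 0.654, 0]]' --hand '[-1, -1, -1, -1, -1, -1, -1, -1, -1, -1, -1, -1, -1, -1]'

```text
clock: 6.7
eef_pos: [495.0, -232.0, 190.2]
tcp_rot: [-3.139, -1.053, 2.005]
contact_force: [-0.1, -0.7, -1.5]
opening: 0.412
```

Run:
```python
from h import *
np.set_printoptions(precision=2,suppress=True)
st()
G=Ro.from_euler('xyz',[-3.134,.516,2.003]); u=np.array([.909,.416,0])
T=Ro.from_rotvec(u/np.linalg.norm(u)*np.pi/2)*G
go('low',[495,-240,30.5],T)
f=frame('scene'); cv2.imwrite('pics/s3.png',cv2.resize(f['pixels'][100:300,130:390,::-1],None,fx=3,fy=3))
```

```text
{'clock': np.float64(6.7), 'qpos': array([-0.67,  0.81,  1.38,  0.43,  1.92, -1.17]), 'eef_pos': array([ 494.96, -232.  ,  190.18]), 'tcp_rot': array([-3.14, -1.05,  2.  ]), 'contact_force': array([-0.15, -0.71, -1.51]), 'opening': np.float64(0.412)}
low slide [  0.    -0.8  -15.97] ang [ 0. -0. -0.]
```

View pics/s3.png

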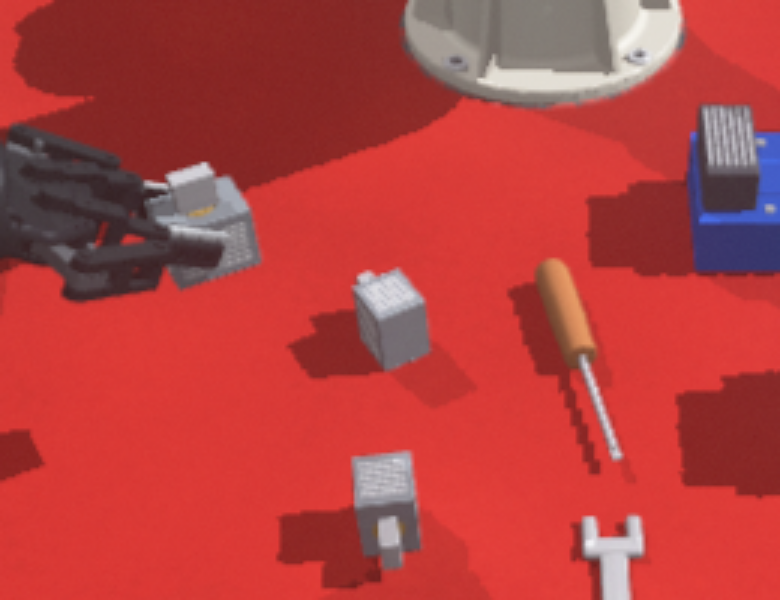

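The crop shows the block held upright with its key on top at (190,185). I'll measure key-top and face height to find the foot.

Run:
```python
from h import *
np.set_printoptions(precision=1,suppress=True)
f=frame('top','t3.png'); W=f['W']; z=r.sense()['eef_pos'][2]
p=W.reshape(-1,3); p=p[(p[:,0]>440)&(p[:,0]<550)&(p[:,1]>-290)&(p[:,1]<-170)&(p[:,2]>140)]
h,e=np.histogram(p[:,2],np.arange(140,260,2)); print([(int(a),int(b)) for a,b in zip(e,h) if b>5])
K=np.array([466.7,0,0])
k=p[(p[:,2]>215)&(p[:,2]<232)];print('key',np.median(k,0),len(k), cv2.minAreaRect(k[:,:2].astype(np.float32)))
fa=p[(p[:,2]>195)&(p[:,2]<212)];A=np.c_[fa[:,:2],np.ones(len(fa))];print('face',len(fa),fa.mean(0),np.linalg.lstsq(A,fa[:,2],rcond=None)[0])
```

```text
[(160, 10), (164, 11), (166, 7), (168, 7), (170, 14), (172, 7), (174, 9), (176, 8), (178, 9), (180, 7), (182, 16), (184, 13), (186, 20), (188, 44), (190, 60), (192, 56), (194, 102), (196, 377), (198, 245), (200, 69), (202, 44), (204, 36), (206, 33), (208, 44), (210, 40), (212, 43), (214, 52), (216, 56), (218, 102), (220, 64), (222, 39), (224, 63), (226, 56), (228, 78), (230, 64), (232, 71), (234, 62), (236, 56), (238, 57), (240, 63), (242, 60), (244, 31), (246, 15)]
key [ 521.2 -250.2  223.6] 544 ((521.523681640625, -235.9748077392578), (58.2271728515625, 84.84871673583984), 22.513463973999023)
face 956 [ 496.5 -219.9  199.7] [  0.1  -0.  138.7]
```

move_arm --slide '[[0, -0.8, -4], [0, -0.8, -8], [0, -0.8, -12], [0, -0.8, -14], [0, -0.8, -15], [0, -0.8, -15.3], [0, -0.8, -15.5], [0, -0.8, -15.5]]' --angular '[[0, 0, 0], [0, 0, 0], [0, 0, 0], [0, 0, 0], [0, 0, 0], [0, 0, 0], [0, 0, 0], [0, 0, 0]]' --hand '[-1, -1, -1, -1, -1, -1, -1, -1]'

```text
clock: 7.8
eef_pos: [495.1, -240.4, 34.8]
tcp_rot: [-3.139, -1.055, 2.005]
contact_force: [-0.2, 0.1, -2.1]
opening: 0.413
```

Not yet touching; go on in small steps.

move_arm --slide '[[0, 0, -0.1], [0, 0, -0.2], [0, 0, -0.3], [0, 0, -0.3]]' --angular '[[0, 0, 0], [0, 0, 0], [0, 0, 0], [0, 0, 0]]' --hand '[-1, -1, -1, -1]'

```text
clock: 8.3
eef_pos: [494.8, -240.2, 32.0]
tcp_rot: [-3.139, -1.057, 2.004]
contact_force: [0.2, -1.6, 4.5]
opening: 0.412
```

move_arm --slide '[[0, 0, -0.05], [0, 0, -0.05], [0, 0, -0.05], [0, 0, -0.05], [0, 0, -0.05], [0, 0, -0.05], [0.7, -1.6, 1.0], [1.5, -3.2, 2.0], [2.9, -6.3, 4.0], [4.4, -9.5, 6.0], [5.5, -11.8, 7.4], [5.5, -11.8, 7.4]]' --angular '[[0, 0, 0], [0, 0, 0], [0, 0, 0], [0, 0, 0], [0, 0, 0], [0, 0, 0], [0, 0, 0], [0, 0, 0], [0, 0, 0], [0, 0, 0], [0, 0, 0], [0, 0, 0]]' --hand '[-0.1, 0.1, 0.5, 1, 1, 1, 1, 1, 1, 1, 1, 1]'

```text
clock: 9.8
eef_pos: [550.4, -359.7, 105.8]
tcp_rot: [-3.14, -1.054, 2.005]
contact_force: [0.3, 0.6, 0.1]
opening: 1.0
```

Run:
```python
from h import *
np.set_printoptions(precision=2,suppress=True)
st()
f=frame('top','t4.png'); W=f['W']
p=W.reshape(-1,3); p=p[(p[:,0]>440)&(p[:,0]<550)&(p[:,1]>-265)&(p[:,1]<-170)&(p[:,2]>15)]
k=p[(p[:,2]>57)&(p[:,2]<66)];print('key',k.mean(0),len(k), cv2.minAreaRect(k[:,:2].astype(np.float32)))
fa=p[(p[:,2]>36)&(p[:,2]<44)];A=np.c_[fa[:,:2]-fa[:,:2].mean(0),np.ones(len(fa))];print('face',len(fa),fa.mean(0),np.linalg.lstsq(A,fa[:,2],rcond=None)[0],cv2.minAreaRect(fa[:,:2].astype(np.float32)))
cv2.imwrite('pics/t4c.png',cv2.resize(f['pixels'][180:380,380:580,::-1],None,fx=2.9,fy=2.9))
```

```text
{'clock': np.float64(9.8), 'qpos': array([-0.74,  1.09,  1.  ,  0.38,  2.04, -1.19]), 'eef_pos': array([ 550.38, -359.67,  105.76]), 'tcp_rot': array([-3.14, -1.05,  2.  ]), 'contact_force': array([0.3 , 0.57, 0.07]), 'opening': np.float64(1.0)}
key [ 488.63 -224.66   61.16] 91 ((488.61474609375, -224.89593505859375), (11.810442924499512, 24.844621658325195), 24.014982223510742)
face 426 [ 488.18 -223.49   39.47] [ 0.    0.   39.47] ((488.8602294921875, -225.16729736328125), (35.7812385559082, 50.950477600097656), 25.862794876098633)
```

View pics/t4c.png

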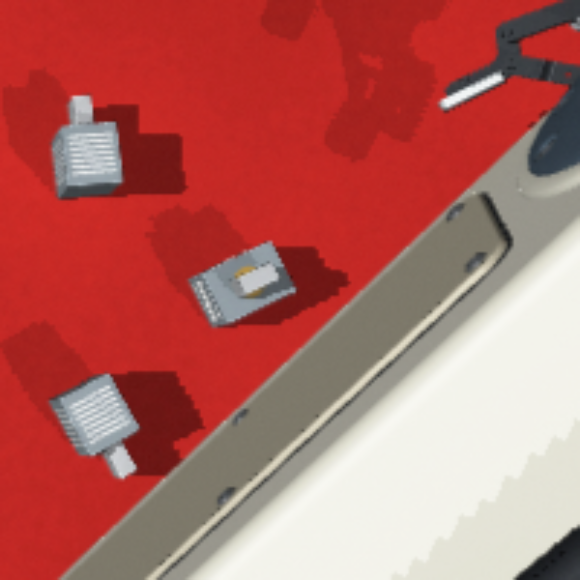

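The crop shows the capacitor standing free and upright: face at (243,283), key at (258,275). Depth gives the face level at z≈39.5 and the key top at 61. Next, come straight down on the key.

Run:
```python
from h import *
T=tool(25.2,0)
go('above',[488.8,-225,160],T); go('grip',[488.8,-225,68],T)
```

```text
above slide [-6.1  13.34  5.51] ang [-0.955 -0.449  0.005]
grip slide [-6.1  13.34 -3.69] ang [-0.955 -0.449  0.005]
```

move_arm --slide '[[0, 0, 4], [0, 0, 8], [0, 0, 12], [-1, 2, 12], [-2, 4, 12], [-3, 6, 12], [-4, 9, 12], [-5, 11, 12], [-6.1, 13.3, 12], [-6.1, 13.3, 9], [-6.1, 13.3, 5.5], [-6.1, 13.3, 5.5], [-6.1, 13.3, 5.5]]' --angular '[[-0.1, -0.047, 0], [-0.24, -0.11, 0], [-0.38, -0.18, 0], [-0.52, -0.245, 0], [-0.66, -0.31, 0], [-0.8, -0.376, 0], [-0.9, -0.423, 0], [-0.955, -0.449, 0.005], [-0.955, -0.449, 0.005], [-0.955, -0.449, 0.005], [-0.955, -0.449, 0.005], [-0.955, -0.449, 0.005], [-0.955, -0.449, 0.005]]' --hand '[1, 1, 1, 1, 1, 0.5, 0, -0.2, -0.2, -0.2, -0.2, -0.2, -0.2]'

```text
clock: 11.48
eef_pos: [488.6, -224.9, 160.6]
tcp_rot: [-3.141, -0.001, 2.012]
contact_force: [0.7, 0.3, 0.5]
opening: 0.399
```

Run:
```python
from h import *
st()
T=tool(25.2,0)
go('grip',[488.8,-225,68],T)
```

```text
{'clock': np.float64(11.475), 'qpos': array([-0.434,  0.335,  1.905,  0.   ,  0.904, -0.875]), 'eef_pos': array([ 488.599, -224.854,  160.55 ]), 'tcp_rot': array([-3.141e+00, -1.000e-03,  2.012e+00]), 'contact_force': array([0.718, 0.297, 0.476]), 'opening': np.float64(0.399)}
grip slide [ 0.02 -0.01 -9.26] ang [-0.001 -0.001 -0.001]
```

move_arm --slide '[[0, 0, -4], [0, 0, -7], [0, 0, -9.2], [0, 0, -9.2], [0, 0, -9.2], [0, 0, -9.2], [0, 0, -9.2], [0, 0, -9.2], [0, 0, -9.2], [0, 0, -9.2]]' --angular '[[0, 0, 0], [0, 0, 0], [0, 0, 0], [0, 0, 0], [0, 0, 0], [0, 0, 0], [0, 0, 0], [0, 0, 0], [0, 0, 0], [0, 0, 0]]' --hand '[-0.2, -0.2, -0.2, -0.2, -1, -1, -1, -1, -1, -1]' --force 80

```text
clock: 12.72
eef_pos: [489.7, -225.7, 69.6]
tcp_rot: [3.141, 0.001, 2.011]
contact_force: [-1.9, -0.5, 7.9]
opening: 0.116
```

move_arm --slide '[[0, 0, 3], [0, 0, 8], [0, 0, 13], [0, 0, 13]]' --angular '[[0, 0, 0], [0, 0, 0], [0, 0, 0], [0, 0, 0]]' --hand '[-1, -1, -1, -1]'

```text
clock: 13.22
eef_pos: [491.0, -226.2, 202.4]
tcp_rot: [3.137, 0.005, 2.011]
contact_force: [-0.8, -0.1, -3.1]
opening: 0.119
```

Run:
```python
from h import *
st()
T=tool(-3.46,0)
go('over',[508.8,238.9,200],T)
f=frame('scene'); cv2.imwrite('pics/s5.png',cv2.resize(f['pixels'][100:300,130:390,::-1],None,fx=3,fy=3))
```

```text
{'clock': np.float64(13.225), 'qpos': array([-0.435,  0.28 ,  1.871,  0.   ,  0.984, -0.875]), 'eef_pos': array([ 491.038, -226.182,  202.45 ]), 'tcp_rot': array([3.137, 0.005, 2.011]), 'contact_force': array([-0.819, -0.078, -3.053]), 'opening': np.float64(0.119)}
over slide [ 1.78 46.51 -0.24] ang [ 0.004  0.006 -0.501]
```

View pics/s5.png

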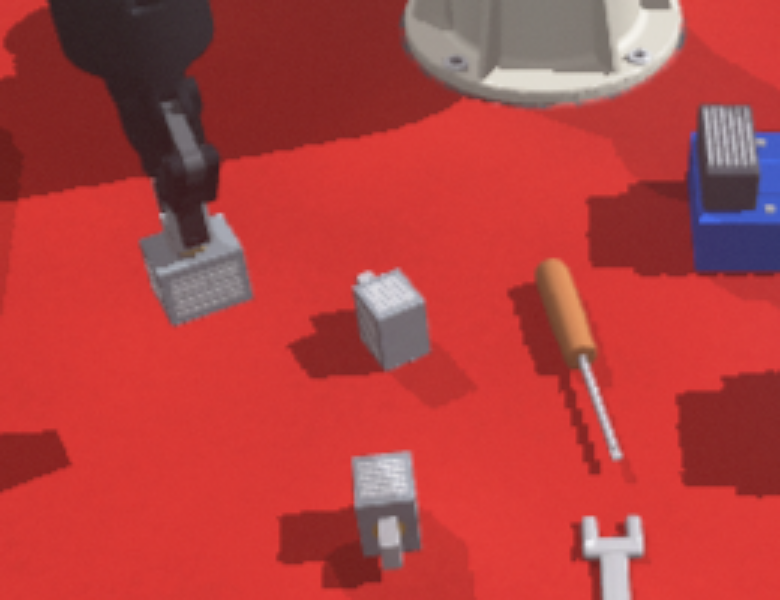

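The crop shows the capacitor hanging level by its key at (195,265). Carry it over the bay.

move_arm --slide '[[0.2, 5, 0], [0.4, 10, 0], [0.6, 15, 0], [0.8, 20, 0], [1, 25, 0], [1.2, 30, 0], [1.4, 35, 0], [1.6, 40, 0], [1.8, 44, 0], [1.8, 46.5, 0], [1.8, 46.5, 0], [1.8, 46.5, 0], [1.8, 46.5, 0]]' --angular '[[0, 0, -0.05], [0, 0, -0.1], [0, 0, -0.15], [0, 0, -0.2], [0, 0, -0.25], [0, 0, -0.3], [0, 0, -0.35], [0, 0, -0.4], [0, 0, -0.45], [0, 0, -0.5], [0, 0, -0.5], [0, 0, -0.5], [0, 0, -0.5]]' --hand '[-1, -1, -1, -1, -1, -1, -1, -1, -1, -1, -1, -1, -1]'

```text
clock: 14.9
eef_pos: [506.5, 238.7, 197.6]
tcp_rot: [-3.14, -0.0, 1.511]
contact_force: [0.9, -0.8, -2.6]
opening: 0.119
```

Run:
```python
from h import *
np.set_printoptions(precision=2,suppress=True)
st()
go('over',[508.8,238.9,200],tool(-3.46,0))
f=frame('top'); W=f['W']; p=W.reshape(-1,3)
p=p[(abs(p[:,0]-508)<60)&(abs(p[:,1]-238)<45)&(p[:,2]>110)]
h,e=np.histogram(p[:,2],np.arange(110,200,3)); print([(int(a),int(b)) for a,b in zip(e,h) if b>15])
z0=r.sense()['eef_pos'][2]-30
fa=p[(abs(p[:,2]-z0)<7)]
A=np.c_[fa[:,:2]-[508,238],np.ones(len(fa))]; print(len(fa),np.linalg.lstsq(A,fa[:,2],rcond=None)[0], cv2.minAreaRect(fa[:,:2].astype(np.float32)))
cv2.imwrite('pics/t6.png',cv2.resize(f['pixels'][200:330,140:300,::-1],None,fx=4.5,fy=4.5))
```

```text
{'clock': np.float64(14.9), 'qpos': array([0.44, 0.32, 1.83, 0.  , 1.  , 0.5 ]), 'eef_pos': array([506.5 , 238.74, 197.58]), 'tcp_rot': array([-3.14, -0.  ,  1.51]), 'contact_force': array([ 0.94, -0.75, -2.59]), 'opening': np.float64(0.119)}
over slide [0.23 0.02 0.24] ang [-0. -0. -0.]
[(140, 18), (143, 18), (152, 17), (158, 16), (164, 51), (167, 190), (170, 29), (182, 17), (185, 16), (188, 50), (191, 22)]
288 [  0.01   0.07 169.07] ((505.3712463378906, 230.80078125), (33.87543869018555, 36.22385025024414), 86.17366790771484)
```

View pics/t6.png

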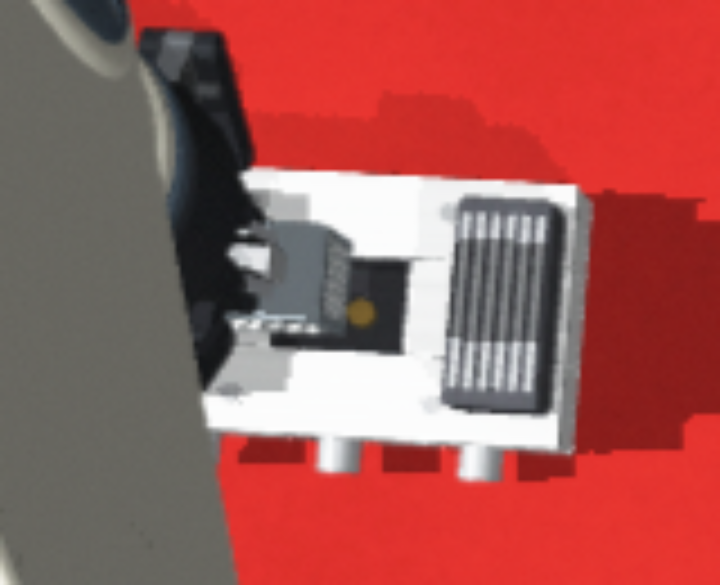

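The crop shows the capacitor at (290,285) over the bay with the plunger at (360,313). The measured face is about 2.6 mm short in x, with y and yaw good. I'll shift, lower to just above the mouth and recheck.

move_arm --slide '[[0.26, 0, 0], [0.26, 0, -3], [0.26, 0, -6], [0.26, 0, -7.5], [0.26, 0, -7.5], [0.26, 0, -7.5], [0.26, 0, -7.5]]' --angular '[[0, 0, 0], [0, 0, 0], [0, 0, 0], [0, 0, 0], [0, 0, 0], [0, 0, 0], [0, 0, 0]]' --hand '[-1, -1, -1, -1, -1, -1, -1]'

```text
clock: 15.82
eef_pos: [510.1, 240.1, 124.2]
tcp_rot: [3.14, -0.002, 1.511]
contact_force: [-0.1, 0.4, -1.5]
opening: 0.116
```

Run:
```python
from h import *
np.set_printoptions(precision=2,suppress=True)
st()
a=np.radians(-3.46); B=np.array([[np.cos(a),np.sin(a)],[-np.sin(a),np.cos(a)]])
def loc(W,c=(508.8,238.9)):
    q=W.reshape(-1,3).copy(); q[:,:2]=(q[:,:2]-c)@B.T; return q[np.isfinite(q[:,2])]
q0=loc(np.load('top0.npy'))
for n in('top','scene'):
    f=frame(n); q=loc(f['W'])
    s=q[(abs(q[:,0])<40)&(abs(q[:,1])<45)&(q[:,2]>84)&(q[:,2]<98)]
    h,e=np.histogram(s[:,2],np.arange(84,100,2)); print(n,len(s),h)
    s=s[(s[:,2]>88)]
    print(' x',np.percentile(s[:,0],[1,4,10,50,90,96,99]),'y',np.percentile(s[:,1],[1,4,10,50,90,96,99]))
# bay walls in first picture (tuner coords): hole extents
s=q0[(abs(q0[:,0])<35)&(abs(q0[:,1])<45)]
deep=s[(s[:,2]<36)]; top=s[(s[:,2]>43)&(s[:,2]<49)]
print('deep x',np.percentile(deep[:,0],[1,50,99]),'y',np.percentile(deep[:,1],[1,50,99]))
c=top[abs(top[:,1])<20]; print('rim x',c[c[:,0]<0][:,0].max(),c[c[:,0]>0][:,0].min())
c=top[abs(top[:,0])<14]; print('rim y',c[c[:,1]<0][:,1].max(),c[c[:,1]>0][:,1].min())
```

```text
{'clock': np.float64(15.825), 'qpos': array([0.44, 0.42, 1.88, 0.  , 0.85, 0.5 ]), 'eef_pos': array([510.1 , 240.12, 124.22]), 'tcp_rot': array([ 3.14, -0.  ,  1.51]), 'contact_force': array([-0.1 ,  0.39, -1.5 ]), 'opening': np.float64(0.116)}
top 240 [  7   7   8  16  59 110  33]
 x [-17.35 -16.93 -15.32  -1.32  15.28  17.25  18.17] y [-23.31 -23.01 -22.55 -14.83  -5.77  -2.2    4.9 ]
scene 349 [ 21  27  20  29  48 138  66]
 x [-15.54 -13.16  -9.19  11.58  19.22  20.04  20.66] y [-26.93 -26.48 -25.05  -9.89  19.05  21.61  22.95]
deep x [-15.87   3.14  19.72] y [-18.28   8.53  28.43]
rim x -19.58864168594805 19.171476791841336
rim y -27.15641142103549 27.363856848755255
```

move_arm --slide '[[-0.05, -0.12, 0], [-0.05, -0.12, -0.4], [-0.05, -0.12, -0.8], [-0.05, -0.12, -1.2], [-0.05, -0.12, -1.6], [-0.05, -0.12, -1.6]]' --angular '[[0, 0, 0], [0, 0, 0], [0, 0, 0], [0, 0, 0], [0, 0, 0], [0, 0, 0]]' --hand '[-1, -1, -1, -1, -1, -1]'

```text
clock: 16.68
eef_pos: [508.6, 238.5, 106.6]
tcp_rot: [-3.14, -0.001, 1.511]
contact_force: [-0.6, 0.0, -2.8]
opening: 0.114
```

move_arm --slide '[[0, 0, -0.3], [0, 0, -0.6], [0, 0, -0.9], [0, 0, -1.2], [0, 0, -1.5], [0, 0, -1.5]]' --angular '[[0, 0, 0], [0, 0, 0], [0, 0, 0], [0, 0, 0], [0, 0, 0], [0, 0, 0]]' --hand '[-1, -1, -1, -1, -1, -1]'

```text
clock: 17.42
eef_pos: [509.4, 238.7, 92.0]
tcp_rot: [3.141, -0.001, 1.511]
contact_force: [1.8, -0.9, -3.5]
opening: 0.116
```

move_arm --slide '[[0, 0, -0.3], [0, 0, -0.6], [0, 0, -0.9], [0, 0, -1.0], [0, 0, -1.0]]' --angular '[[0, 0, 0], [0, 0, 0], [0, 0, 0], [0, 0, 0], [0, 0, 0]]' --hand '[-1, -1, -1, -1, -1]'

```text
clock: 18.05
eef_pos: [508.8, 238.6, 81.9]
tcp_rot: [-3.141, -0.001, 1.511]
contact_force: [0.9, -0.8, 1.2]
opening: 0.118
```

Run:
```python
from h import *
np.set_printoptions(precision=2,suppress=True)
st()
a=np.radians(-3.46); B=np.array([[np.cos(a),np.sin(a)],[-np.sin(a),np.cos(a)]])
f=frame('top'); W=f['W'].copy().reshape(-1,3); W[:,:2]=(W[:,:2]-[508.8,238.9])@B.T
s=W[(abs(W[:,0])<18)&(W[:,1]>-24)&(W[:,1]<0)&(W[:,2]<75)]
h,e=np.histogram(s[:,2],np.arange(0,76,3)); print(list(zip(e.astype(int).tolist(),h.tolist())))
f=frame('scene');cv2.imwrite('pics/s7.png',cv2.resize(f['pixels'][160:280,370:520,::-1],None,fx=5,fy=5))
```

```text
{'clock': np.float64(18.05), 'qpos': array([0.43, 0.48, 1.9 , 0.  , 0.76, 0.49]), 'eef_pos': array([508.81, 238.62,  81.87]), 'tcp_rot': array([-3.14, -0.  ,  1.51]), 'contact_force': array([ 0.91, -0.75,  1.24]), 'opening': np.float64(0.118)}
[(0, 0), (3, 0), (6, 0), (9, 0), (12, 0), (15, 0), (18, 0), (21, 0), (24, 0), (27, 0), (30, 0), (33, 0), (36, 1), (39, 0), (42, 0), (45, 3), (48, 30), (51, 109), (54, 28), (57, 6), (60, 5), (63, 8), (66, 5), (69, 13), (72, 17)]
```

View pics/s7.png

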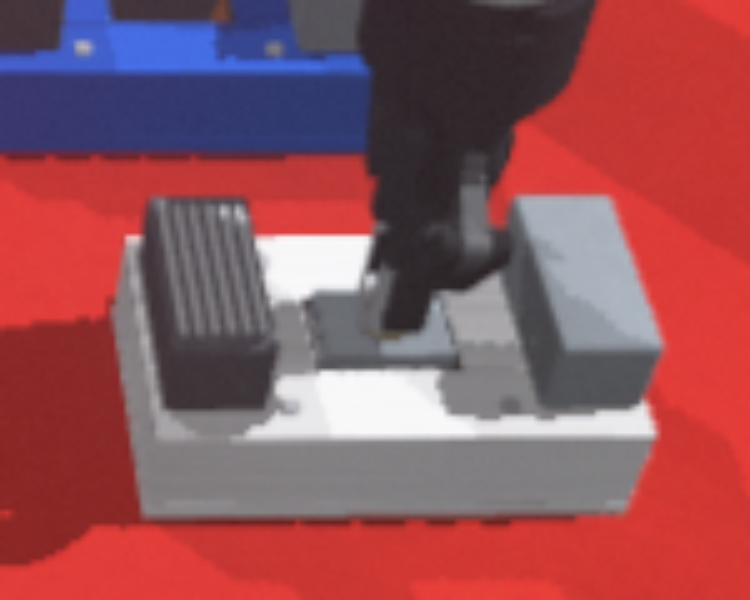

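The crop shows the capacitor in the bay at (385,330). Depth puts its face at z≈52, about 6 mm proud. Press on.

move_arm --slide '[[0, 0, -0.2], [0, 0, -0.4], [0, 0, -0.6], [0, 0, -0.7], [0, 0, -0.7]]' --angular '[[0, 0, 0], [0, 0, 0], [0, 0, 0], [0, 0, 0], [0, 0, 0]]' --hand '[-1, -1, -1, -1, -1]'

```text
clock: 18.77
eef_pos: [508.8, 238.7, 75.6]
tcp_rot: [-3.141, -0.001, 1.511]
contact_force: [-1.9, -0.5, 10.4]
opening: 0.119
```

move_arm --slide '[[0, 0, -0.1], [0, 0, -0.2], [0, 0, -0.2], [0, 0, -0.2]]' --angular '[[0, 0, 0], [0, 0, 0], [0, 0, 0], [0, 0, 0]]' --hand '[-1, -1, -1, -1]'

```text
clock: 19.27
eef_pos: [508.9, 238.8, 75.5]
tcp_rot: [-3.141, -0.001, 1.511]
contact_force: [-8.5, -4.1, 33.8]
opening: 0.117
```

Hard stop at TCP 75.5, so the capacitor is on the floor. Unload, release and retreat.

move_arm --slide '[[0, 0, 0.2], [0, 0, 0.2], [0, 0, 0.2], [0, 0, 0.2], [0, 0, 0.2], [0, 0, 3], [0, 0, 8], [0, 0, 13], [-5, -5, 15], [-10, -10, 15], [-12, -16, 15], [-12, -22, 15], [-12, -28, 15], [-12, -30, 15], [-12, -30, 15]]' --angular '[[0, 0, 0], [0, 0, 0], [0, 0, 0], [0, 0, 0], [0, 0, 0], [0, 0, 0], [0, 0, 0], [0, 0, 0], [0, 0, 0], [0, 0, 0], [0, 0, 0], [0, 0, 0], [0, 0, 0], [0, 0, 0], [0, 0, 0]]' --hand '[-1, -0.3, -0.2, -0.2, -0.2, -0.2, -0.2, -0.2, -0.2, -0.2, -0.2, -0.2, -0.2, -0.2, -0.2]'

```text
clock: 21.15
eef_pos: [388.8, -63.1, 223.2]
tcp_rot: [-3.142, -0.001, 1.507]
contact_force: [-0.0, 0.0, 0.4]
opening: 0.398
```

Run:
```python
from h import *
np.set_printoptions(precision=2,suppress=True)
st()
a=np.radians(-3.46); B=np.array([[np.cos(a),np.sin(a)],[-np.sin(a),np.cos(a)]])
f=frame('top','t8.png'); W=f['W'].copy().reshape(-1,3); W[:,:2]=(W[:,:2]-[508.8,238.9])@B.T
x,y,z=W.T
face=(abs(x)<16)&(abs(x)>8)&(abs(y)<22); rim=(abs(x)>24)&(abs(x)<38)&(abs(y)<30); key=(abs(x)<5)&(abs(y)<11)
for n,m in(('face',face),('rim',rim),('key',key)): print(n,m.sum(),np.nanpercentile(z[m],[10,50,90]))
A=np.c_[x[face],y[face],np.ones(face.sum())]; print('tilt',np.linalg.lstsq(A,z[face],rcond=None)[0])
# bystanders
W0=np.load('top0.npy')
for n,(u0,u1,v0,v1) in dict(screw=(325,360,250,360),wrench=(325,352,155,240),clamp=(330,402,110,180),tin=(288,325,100,145),ins=(243,272,132,162),a=(390,435,210,252),c=(390,440,300,350)).items():
    g=[]
    for w in(W0,f['W']):
        p=w[v0:v1,u0:u1].reshape(-1,3); p=p[(p[:,2]>6)&(p[:,2]<75)]; g.append(p.mean(0))
    print(n,g[1]-g[0])
cv2.imwrite('pics/t8c.png',cv2.resize(f['pixels'][100:360,140:460,::-1],None,fx=2.3,fy=2.3))
```

```text
{'clock': np.float64(21.15), 'qpos': array([-0.17,  0.02,  2.13,  0.  ,  0.99, -0.1 ]), 'eef_pos': array([388.77, -63.1 , 223.21]), 'tcp_rot': array([-3.14, -0.  ,  1.51]), 'contact_force': array([-0.02,  0.04,  0.44]), 'opening': np.float64(0.398)}
face 191 [44.28 46.48 48.39]
rim 476 [44.2  46.2  48.12]
key 64 [66.86 68.09 69.98]
tilt [-0.01 -0.   46.43]
screw [12.87  3.98 -0.4 ]
wrench [-0.74  0.18 -0.08]
clamp [ 0.45 -0.32 -0.04]
tin [ 0.04 -0.02 -0.13]
ins [ 0.16  0.06 -0.18]
a [ 0.08 -0.02  0.24]
c [nan nan nan]<stdin>:15: RuntimeWarning: Mean of empty slice.
  ret = um.true_divide(
```

View pics/t8c.png

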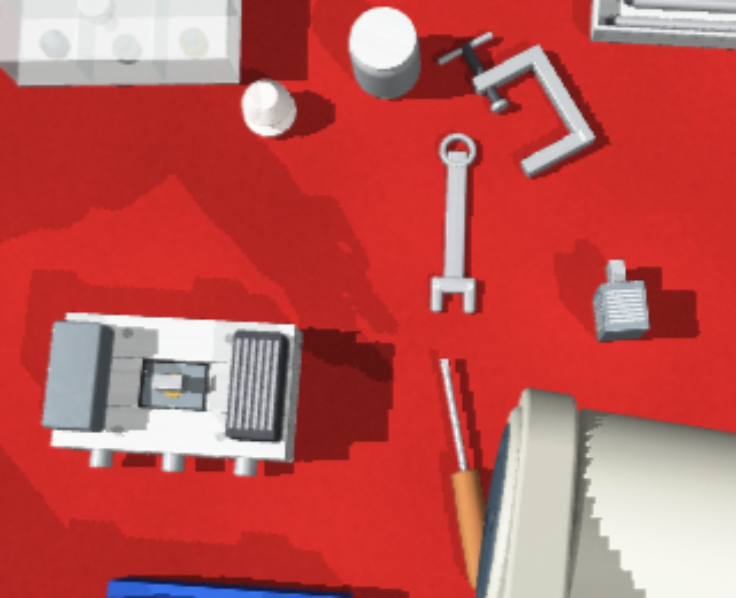

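The crop shows the capacitor seated flush in the bay at (173,383), key up. The face is at z≈46.4 against 46.2 for the rim. The screwdriver and one look-alike are only hidden by the arm. Handing in.

```bash
python3 -c "
from rig import r
print(r.sign_off(), r.sense()['clock'])"
```

```text
the job is handed in; nothing more can be done
the job is handed in; nothing more can be done
```

I stood the rightmost grey capacitor upright on the ledge, key up, and let go of it. I then picked it up again by the key, set it foot first into the white tuner's bay and pressed until it stopped hard, at about 34 N at the wrist. The arm was clear of everything at hand-in, about 21 s on the clock.

**Last checks that passed:**
- **Flush:** the face measured z ≈ 46.4 mm against 46.2 mm for the tuner's top. The key top was at 68 mm and there was no tilt to speak of.
- **Plunger:** I could not read it directly. The hard stop at floor depth and the flush face imply it is fully down.
- **Bystanders:** the wrench, clamp, tin, insulator and one look-alike were within 1 mm of where they started.

**Checks that failed or disagreed:**
- **Hidden by the arm:** the screwdriver was half hidden, so its reading (13 mm off) is not valid, and the second look-alike was hidden completely. Nothing went near either of them.
- **Alignment above the bay:** the two cameras disagreed by about 2–3 mm. I followed the top camera, and the capacitor went in cleanly.
- **Copper shoes:** I saw no clear resistance from them on the way down, only the firm contact at the end.

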